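# Unpile the slide cases into their colour trays

### The job

Four slide cases lie crossed in two piles. Take the piles apart and lay each case, label up, flat on the floor of the tray whose rim has the case's colour, lengthwise inside the rim. Do not tip a case over on the way, and leave the specimen jar and the violet bottle standing where they are.

Things in the scene. Friction and masses are not known exactly. Their poses are not given: they have to be found in the camera images.
- case_yellow: yellow closed plastic slide case, loose, rigid box 88 mm long (its x axis), 30 wide (y), 18 high (z), 42 to 84 g, blank white label on top; origin at the centre of its underside; starts at the bottom of one of two piles, flat on the bench. May be put either way round end for end.
- case_blue: blue closed plastic slide case, loose, rigid box 88 mm long (its x axis), 30 wide (y), 18 high (z), 42 to 84 g, blank white label on top; origin at the centre of its underside; starts at the bottom of one of two piles, flat on the bench. May be put either way round end for end.
- case_green: green closed plastic slide case, loose, rigid box 88 mm long (its x axis), 30 wide (y), 18 high (z), 42 to 84 g, blank white label on top; origin at the centre of its underside; starts on top of one of two piles (underside at 18 mm), crossing the lower case at 50 to 130 degrees; on which one varies. May be put either way round end for end.
- case_red: red closed plastic slide case, loose, rigid box 88 mm long (its x axis), 30 wide (y), 18 high (z), 42 to 84 g, blank white label on top; origin at the centre of its underside; starts on top of one of two piles (underside at 18 mm), crossing the lower case at 50 to 130 degrees; on which one varies. May be put either way round end for end.
- tray_yellow: fixed shallow tray for the yellow case: white floor with a yellow rim; outside 110 mm long (its x axis), 50 mm wide (y), lying flat on the bench; floor 3 mm above the bench, rim 4 mm thick with its top 7 mm above the bench, inside 102 x 42 mm; origin at the centre of its underside, at bench height. Empty at the start.
- tray_blue: fixed shallow tray for the blue case: white floor with a blue rim; outside 110 mm long (its x axis), 50 mm wide (y), lying flat on the bench; floor 3 mm above the bench, rim 4 mm thick with its top 7 mm above the bench, inside 102 x 42 mm; origin at the centre of its underside, at bench height. Empty at the start.
- tray_green: fixed shallow tray for the green case: white floor with a green rim; outside 110 mm long (its x axis), 50 mm wide (y), lying flat on the bench; floor 3 mm above the bench, rim 4 mm thick with its top 7 mm above the bench, inside 102 x 42 mm; origin at the centre of its underside, at bench height. Empty at the start.
- tray_red: fixed shallow tray for the red case: white floor with a red rim; outside 110 mm long (its x axis), 50 mm wide (y), lying flat on the bench; floor 3 mm above the bench, rim 4 mm thick with its top 7 mm above the bench, inside 102 x 42 mm; origin at the centre of its underside, at bench height. Empty at the start.
- specimen_jar: bystander: loose specimen jar with a red lid, 52 mm across, 62 mm tall, origin at the centre of its underside; leave it where it stands
- violet_bottle: bystander: loose violet dropping bottle with a red teat, 42 mm across, 99 mm tall, origin at the centre of its underside; leave it where it stands

How it is judged:
By the outcome, as a careful person would: the job done as asked, in the order asked, and still so for the second after the job is handed in, with the robot touching nothing.
It also fails if it takes over 88 s, if anything falls off the work surface, if the arm or the gripper's body presses on something with over 40 N, if the wrist force passes 120 N, or if a joint passes its speed limit or range.

### The arm

A 6-joint arm with a two-finger parallel gripper is mounted at the origin on a cart in front of the work surface, level with it; the furniture and walls round the work are solid. World frame = base frame: x ahead of the robot, y to its left, z up, the work surface at z = 0. Lengths are in m, angles in rad, forces in N, time in s.
With the tool pointing down it reaches from about 0.375 to 0.9 m from the base axis. Payload 3.1 kg.
Tool frame: the origin (TCP) lies on the centre line of the jaws, within the pads' length; the fingertips stand 22 mm ahead of it and the grasp point (between the pads) lies 3 mm ahead of it; z points along the fingers, y is the line along which they close (so a half turn about z gives the same grasp; the last joint's range is limited). The gripper opens to 85 mm and grips with 20 to 120 N. Pads are 22 mm wide; open, the fingers measure 114 mm over their backs; the gripper's body (76 mm by 85 mm) begins 54 mm behind the grasp point. The pads swing forward as they close: fully open they stand 13 mm farther back than shut.
Start: joints at [1.099, 0.527, 1.433, -0, 1.181, -0.178], TCP at [0.181, 0.598, 0.253] pointing down, gripper open.
Joint ranges: [-3.08, 3.08], [-0.75, 2.2], [0.22, 2.44], [-1.43, 4.57], [0, 2.65], [-2.85, 2.85]. Speed limits (rad/s): [2.79, 2.79, 3.14, 3.14, 3.14, 3.14].

### API

Orientations are given as a unit quaternion [x, y, z, w].
In Python, from station import sense, eyes, job gives the robot as it stands.
- The arm moves only by the shell command python3 -m pendant 'ROWS' [FORCE]. ROWS is rows parted by semicolons, their numbers by spaces, 1 to 20 of them, each of 5 numbers: dx, dy, dz in m, then a turn about the tool's z in rad, then the opening from 0.0 (shut) to 1.0 (fully open); each row is the pose to reach, as a shift and turn from the pose commanded when the command began, along the tool's axes at that moment; what a row does not reach only later rows make up. A row lasts 1/10 s, in which the tool goes at most 0.05 m and 0.15 rad, less where a joint would pass 70% of its speed; a pose out of reach is approached as far as the arm can. The fingers move at their own pace and stop on an object; FORCE is the grip in N (left out, the last holds). Time passes only in rows, so rows that do not move let the fingers close. It prints the time, the measured TCP pose, the force, the opening and the grip force at its end.
- sense(): the state, without advancing time (a new reading comes with each control period).
- eyes.snapshot(name): name is "scene" or "top"; returns a dict with "pixels" (400x640x3 uint8, red, green, blue), "range_z" (400x640 float32, m along the optical axis (not along the pixel's ray), 0 where there is no reading), "fov_y" (degrees; the focal length in pixels is half the picture's height over the tangent of half this angle, whatever the lens; pixels are square), "cx", "cy" (the principal point, pixels), "k1" (the pictures are not rectified: a ray, as slopes to the right and down, at radius r is drawn at 1 + k1 r^2 times it, then the intrinsics apply), "R" (3x3) and "t" (3): a world point X has camera coordinates R X + t. Camera axes: x right, y down, z forward; pixel columns grow to the right and rows downward; lengths in m; the calibration is good to about 2 mm. A picture is of the moment at which its call begins.
- job.sign_off(): hands the job in; it is judged then, once.
The state is a dict: "t": time; "q": joint angles; "qd": joint speeds; "tau": joint torques, N m; "tcp_pos": TCP position; "tool_rot": TCP orientation; "force": force on the tool from outside, world axes, zero at the start; "ft_torque": the same for the moment, N m; "finger_gap": opening from 0.0 (shut) to 1.0 (fully open); "gripper_force": force on a finger pad.
Only numpy, scipy, OpenCV 4.12 (cv2) and the standard library are available. Lean on these libraries where they do the work, as an engineer would, in place of code of your own. Each camera call takes 0.05 s, during which the arm holds its last target. There are 200 camera calls.

## Working session

There is one attempt and no reset: what is moved stays moved. The work goes in short steps, Python scripts to look and compute and a shell command to move; the robot and the scene stay as the last step left them, time stands still between calls to the robot, and variables do not carry over. Pictures are saved under pics/ and viewed, at most 14 in all, crops included, and the job is handed in when it is done.

```bash
ls; mkdir -p pics; python3 - <<'E'
from station import sense,eyes
import cv2
for n in("top","scene"):
    s=eyes.snapshot(n); cv2.imwrite(f"pics/{n}0.png",s["pixels"][:,:,::-1]); print(n,s["fov_y"],s["cx"],s["cy"],s["k1"],s["R"],s["t"])
print(sense())
E
```

```text
pics
top 52.42507561159329 324.42950910435945 197.15242743777196 -0.01217826121553435 [[ 1.60665363e-02 -9.99870878e-01  3.05232160e-04]
 [-9.91328673e-01 -1.59690921e-02 -1.30431782e-01]
 [ 1.30419815e-01  1.79300157e-03 -9.91457239e-01]] [-0.26751267  0.51443165  0.81768647]
scene 46.354314933386526 322.60999185480574 190.73340520587308 -0.07254125029469288 [[ 0.74358607 -0.66825479 -0.02269982]
 [-0.30457364 -0.30829452 -0.90121551]
 [ 0.59524335  0.67704507 -0.43277631]] [-0.55350868  0.11604622  0.7662395 ]
{'t': 0.1, 'q': array([ 1.09853048e+00,  5.28391113e-01,  1.43374079e+00,  2.81862950e-05,
        1.18141688e+00, -1.78530823e-01]), 'qd': array([ 0.00077897, -0.00365408, -0.00231307, -0.00122456,  0.00037758,
       -0.00011587]), 'tau': array([-2.15105542e-04, -4.43306279e+01, -1.78586143e+01, -2.73510423e-04,
        3.84371640e-03,  1.16918289e-05]), 'tcp_pos': array([0.18066793, 0.59770498, 0.25243105]), 'tool_rot': array([ 1.46345323e-01,  9.89233082e-01, -9.22574639e-04, -3.25023490e-04]), 'force': array([-0.82111988,  0.94625902,  0.47542672]), 'ft_torque': array([-0.0133713 ,  0.01370888, -0.07142014]), 'gripper_force': 0.0, 'finger_gap': 1.002947961719463}
```

View pics/top0.png

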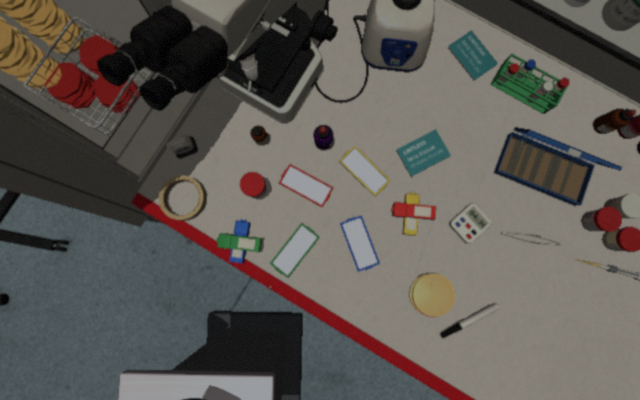

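View pics/scene0.png

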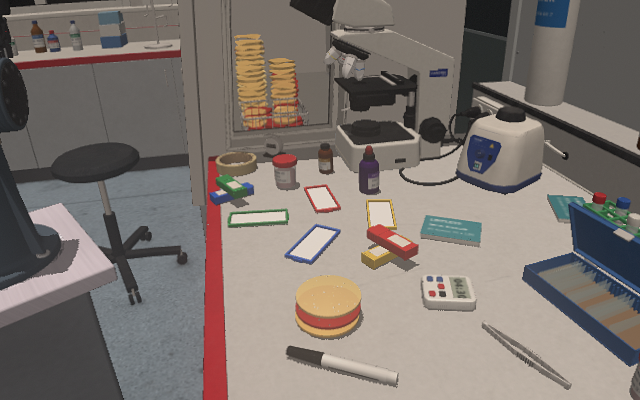

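The top view shows red-on-yellow at (413,211) and green-on-blue at (240,242). The trays are red (306,185), yellow (363,171), green (295,250) and blue (360,243). The jar is at (253,185) and the bottle at (323,136). The scene view agrees with this.

```bash
cat > h.py <<'E'
import numpy as np, cv2
from station import sense,eyes
from scipy.spatial.transform import Rotation as Rot
def cam(s):
    f=200/np.tan(np.radians(s["fov_y"]/2)); return np.array([[f,0,s["cx"]],[0,f,s["cy"]],[0,0,1]]),np.array([s["k1"],0,0,0.])
def rays(s,px):
    K,D=cam(s); p=cv2.undistortPoints(np.float64(px).reshape(-1,1,2),K,D).reshape(-1,2)
    return np.c_[p,np.ones(len(p))]
def plane(s,px,z):
    d=rays(s,px)@s["R"]; c=-s["R"].T@s["t"]; return c+d*((z-c[2])/d[:,2])[:,None]
def cloud(s):
    g=np.stack(np.meshgrid(np.arange(640),np.arange(400)),-1).reshape(-1,2)
    return ((rays(s,g)*s["range_z"].reshape(-1,1)-s["t"])@s["R"]).reshape(400,640,3)
HUE=dict(red=(170,8),yellow=(18,34),green=(45,85),blue=(100,125))
def mask(s,c,win,vmin=60):
    h=cv2.cvtColor(s["pixels"],cv2.COLOR_RGB2HSV).astype(int); a,b=HUE[c]; H=h[...,0]
    m=((H>=a)&(H<=b) if a<b else (H>=a)|(H<=b))&(h[...,1]>110)&(h[...,2]>vmin)
    w=np.zeros_like(m); x0,y0,x1,y1=win; w[y0:y1,x0:x1]=1; return m&w
def rect(s,c,win,z,dz=None):
    m=mask(s,c,win)
    if dz: m&=abs(cloud(s)[...,2]-z)<dz
    n,l,st,_=cv2.connectedComponentsWithStats(m.astype(np.uint8),connectivity=8)
    m=np.isin(l,[i for i in range(1,n) if st[i,4]>=12])
    v,u=np.nonzero(m)
    p=plane(s,np.c_[u,v],z)[:,:2]
    (cx,cy),(w,h),a=cv2.minAreaRect(np.float32(p*1000)); 
    if w<h: w,h,a=h,w,a+90
    return np.round([cx/1000,cy/1000,w,h,(a+90)%180-90],4),len(u)
def delta(x,y,z,ax=None):
    """shift in tool axes and turn so that tool x lies along world angle ax (deg, mod 180)"""
    q=sense(); R=Rot.from_quat(q["tool_rot"]).as_matrix(); d=R.T@(np.array([x,y,z])-q["tcp_pos"])
    cur=np.degrees(np.arctan2(R[1,0],R[0,0])); t=0
    if ax is not None: t=-((ax-cur+90)%180-90)   # tool z is down
    print("t",round(q["t"],1),"tcp",q["tcp_pos"].round(4),"yaw",cur.round(1),"q6",q["q"][5].round(2),"shift",d.round(4),"turn",np.radians(t).round(3),"F",q["force"].round(1),"gap",q["finger_gap"].round(3))
E
python3 - <<'E'
from h import *
s=eyes.snapshot("top")
G=(212,212,268,268); Y=(388,188,442,240)
for n,c,w,z,dz in [("green","green",G,.036,.006),("blue","blue",G,.018,.006),("red","red",Y,.036,.006),("yellow","yellow",Y,.018,.006),
 ("Tred","red",(275,158,338,210),.007,None),("Tyel","yellow",(336,143,392,198),.007,None),("Tgre","green",(268,218,324,282),.007,None),("Tblu","blue",(336,212,384,275),.007,None)]:
    print(n,rect(s,c,w,z,dz), rect(s,c,w,z))
P=cloud(s)
for n,u,v in [("jar",253,185),("bottle",323,136)]: print(n,P[v,u].round(3))
X=P[...,0];Yy=P[...,1];Z=P[...,2]
print("max height cm, rows x .2-.8, cols y .5..-.5")
for x in np.arange(.25,.85,.1): print(x.round(2),[int(100*Z[(abs(X-x)<.05)&(abs(Yy-y)<.05)].max()) if ((abs(X-x)<.05)&(abs(Yy-y)<.05)).any() else None for y in np.arange(.5,-.55,-.1)])
E
```

```text
green (array([ 4.22800e-01, -8.31000e-02,  8.84634e+01,  2.72290e+01,
        8.59690e+01]), 294) (array([ 4.22800e-01, -8.31000e-02,  8.84634e+01,  2.72290e+01,
        8.59690e+01]), 297)
blue (array([ 4.25700e-01, -8.13000e-02,  8.77325e+01,  2.93373e+01,
       -6.96480e+00]), 267) (array([ 4.25700e-01, -8.11000e-02,  8.77430e+01,  2.93745e+01,
       -7.21120e+00]), 273)
red (array([ 0.4935, -0.4451, 90.1648, 29.4328, 86.1277]), 392) (array([ 0.4941, -0.4452, 90.1648, 30.6549, 86.1277]), 399)
yellow (array([ 0.4889, -0.4432, 88.5317, 28.4873, -3.6989]), 229) (array([ 0.4889, -0.4431, 88.5642, 28.5285, -3.8841]), 237)
Tred (array([  0.548 ,  -0.2178, 112.6421,  48.8937,  62.1039]), 160) (array([  0.548 ,  -0.2178, 112.6421,  48.8937,  62.1039]), 160)
Tyel (array([  0.5825,  -0.3454, 111.3793,  48.6456,  46.1202]), 116) (array([  0.5825,  -0.3454, 111.3793,  48.6456,  46.1202]), 116)Traceback (most recent call last):
  File "<stdin>", line 6, in <module>
  File "h.py", line 25, in rect
    p=plane(s,np.c_[u,v],z)[:,:2]
      ~~~~~^^^^^^^^^^^^^^^^
  File "h.py", line 10, in plane
    d=rays(s,px)@s["R"]; c=-s["R"].T@s["t"]; return c+d*((z-c[2])/d[:,2])[:,None]
      ~~~~^^^^^^
  File "h.py", line 7, in rays
    K,D=cam(s); p=cv2.undistortPoints(np.float64(px).reshape(-1,1,2),K,D).reshape(-1,2)
                  ~~~~~~~~~~~~~~~~~~~^^^^^^^^^^^^^^^^^^^^^^^^^^^^^^^^^^^^
cv2.error: OpenCV(4.12.0) /io/opencv/modules/calib3d/src/undistort.dispatch.cpp:347: error: (-215:Assertion failed) CV_IS_MAT(_src) && CV_IS_MAT(_dst) && (_src->rows == 1 || _src->cols == 1) && (_dst->rows == 1 || _dst->cols == 1) && _src->cols + _src->rows - 1 == _dst->rows + _dst->cols - 1 && (CV_MAT_TYPE(_src->type) == CV_32FC2 || CV_MAT_TYPE(_src->type) == CV_64FC2) && (CV_MAT_TYPE(_dst->type) == CV_32FC2 || CV_MAT_TYPE(_dst->type) == CV_64FC2) in function 'cvUndistortPointsInternal'
```

```bash
sed -i 's/\]>110/]>80/; s/vmin=60/vmin=45/; s/>=12\]/>=6]/' h.py
python3 - <<'E'
from h import *
s=eyes.snapshot("top"); s2=eyes.snapshot("scene")
for n,c,w,w2 in [("Tred","red",(275,158,338,210),(300,180,343,217)),("Tyel","yellow",(336,143,392,198),(362,195,400,233)),("Tgre","green",(268,218,324,282),(222,204,294,232)),("Tblu","blue",(336,212,384,275),(280,220,345,268))]:
    for a,b in((s,w),(s2,w2)):
        try: print(n,rect(a,c,b,.007))
        except Exception as e: print(n,"none",mask(a,c,b).sum())
print(rect(s2,"blue",(205,170,260,207),.018,.006),rect(s2,"red",(362,222,422,262),.036,.006))
P=cloud(s)
for n,u,v in [("jar",253,185),("bottle",323,136)]: print(n,P[v,u].round(3))
X=P[...,0];Yy=P[...,1];Z=P[...,2]
for x in np.arange(.25,.85,.1): print(x.round(2),[int(100*Z[(abs(X-x)<.05)&(abs(Yy-y)<.05)].max()) if ((abs(X-x)<.05)&(abs(Yy-y)<.05)).any() else None for y in np.arange(.5,-.55,-.1)])
delta(.4235,-.0825,.15,86)
E
```

```text
Tred (array([  0.5484,  -0.2174, 113.9294,  50.6227,  62.1534]), 263)
Tred (array([  0.5413,  -0.2225, 124.0427,  50.8803,  62.2112]), 259)
Tyel (array([  0.5832,  -0.3449, 113.091 ,  50.3355,  45.2008]), 277)
Tyel (array([  0.576 ,  -0.3484, 117.1973,  49.8258,  45.7018]), 224)
Tgre (array([  0.4123,  -0.1909, 110.9826,  39.9234, -32.0663]), 39)
Tgre (array([  0.4035,  -0.1999, 111.2717,  51.2888, -36.6113]), 148)
Tblu (array([  0.425 ,  -0.3353, 112.5064,  48.7655,  21.2283]), 212)
Tblu (array([  0.4178,  -0.3385, 117.2295,  49.5501,  21.8579]), 304)
(array([ 4.18300e-01, -8.69000e-02,  8.96785e+01,  3.69385e+01,
       -8.83520e+00]), 124) (array([ 0.4866, -0.4496, 91.9262, 35.4128, 86.7089]), 492)
jar [ 0.538 -0.114  0.062]
bottle [ 0.637 -0.254  0.08 ]
0.25 [-78, -78, -78, -79, -78, -78, -79, 0, 0, 3, 3]
0.35 [-78, -78, -78, -79, -79, 0, 2, 1, 1, 4, 4]
0.45 [-79, -78, -78, 34, 2, 3, 3, 1, 87, 3, 3]
0.55 [-79, -79, None, 38, 41, 42, 42, 1, 1, 3, 3]
0.65 [None, -3, 5, 36, 5, 42, 42, 18, 10, 1, 1]
0.75 [-3, 13, 5, 5, 5, 39, 39, 38, 1, 0, 0]Traceback (most recent call last):
  File "<stdin>", line 12, in <module>
  File "h.py", line 34, in delta
    print("t",round(q["t"],1),"tcp",q["tcp_pos"].round(4),"yaw",cur.round(1),"q6",q["q"][5].round(2),"shift",d.round(4),"turn",np.radians(t).round(3),"F",q["force"].round(1),"gap",q["finger_gap"].round(3))
                                                                                                                                                                                    ^^^^^^^^^^^^^^^^^^^^^
AttributeError: 'float' object has no attribute 'round'
```

```bash
sed -i 's/q\["finger_gap"\].round(3)/round(q["finger_gap"],3)/' h.py
python3 - <<'E'
from h import *
s=eyes.snapshot("top"); p=s["pixels"].astype(int)
m=(p[...,1]-p[...,0]>18)&(p[...,1]-p[...,2]>5); w=np.zeros_like(m); w[218:282,268:324]=1; m&=w
v,u=np.nonzero(m); q=plane(s,np.c_[u,v],.007)[:,:2]; print(m.sum(),cv2.minAreaRect(np.float32(q*1000)))
P=cloud(s); ok=s["range_z"]>0
X,Y,Z=np.moveaxis(P,-1,0)
ys=np.arange(.45,-.26,-.05)
for x in np.arange(.3,.66,.03): print(x.round(2),[int(100*Z[k].max()) if (k:=ok&(abs(X-x)<.015)&(abs(Y-y)<.025)).any() else None for y in ys])
delta(.4235,-.0825,.15,86)
E
```

```text
274 ((408.3631896972656, -196.95391845703125), (49.57224655151367, 112.86315155029297), 53.04220199584961)
0.3 [-79, -79, -79, -79, -79, -79, -79, -78, -79, None, None, None, 0, 0, 0]
0.33 [-78, -79, -79, -79, -79, -79, -79, -79, None, None, None, 0, 0, 0, 0]
0.36 [-79, -79, -79, -78, -79, -79, -79, None, None, None, 0, 0, 0, 1, 0]
0.39 [-79, -79, -79, -79, -79, -79, None, None, None, 0, 2, 3, 3, 0, 0]
0.42 [-79, -78, -79, -79, -78, None, None, None, 0, 0, 3, 4, 3, 0, 1]
0.45 [-78, -79, -78, -79, None, -3, None, 0, 0, 0, 3, 2, 0, 1, 0]
0.48 [-78, -79, -79, None, None, 34, 0, 2, 2, 2, 1, 1, 0, 0, 0]
0.51 [-78, -79, None, None, None, 34, 36, 2, 0, 2, 0, 6, 6, 0, 1]
0.54 [None, None, None, None, None, None, 39, 2, 2, 2, 0, 6, 6, 1, 0]
0.57 [None, None, None, None, None, 7, 41, 0, 2, 0, 42, 6, 6, 0, 0]
0.6 [None, None, None, None, None, 35, 40, 1, 4, 42, 42, 40, 0, 1, 0]
0.63 [None, None, None, -3, -3, 36, 2, 1, 5, 42, 41, 40, 5, 0, 10]
0.66 [None, None, -3, -3, 5, 5, 2, 1, 3, 41, 40, 40, 36, 0, 10]
t 0.3 tcp [0.1808 0.598  0.253 ] yaw 163.2 q6 -0.18 shift [-0.4293 -0.581   0.1034] turn 1.347 F [-0.8  0.1  0.3] gap 0.999
```

```bash
W="-0.277 -0.332 0 0.7 0.65"; python3 -m pendant '-0.277 -0.332 0 0.7 0.65;-0.277 -0.332 0 0.7 0.65;-0.277 -0.332 0 0.7 0.65;-0.277 -0.332 0 0.7 0.65;-0.277 -0.332 0 0.7 0.65;-0.277 -0.332 0 0.7 0.65;-0.277 -0.332 0 0.7 0.65;-0.277 -0.332 0 0.7 0.65;-0.429 -0.581 0 1.347 0.65;-0.429 -0.581 0 1.347 0.65;-0.429 -0.581 0.1 1.347 0.65;-0.429 -0.581 0.1 1.347 0.65;-0.429 -0.581 0.1 1.347 0.65;-0.429 -0.581 0.1 1.347 0.65;-0.429 -0.581 0.1 1.347 0.65;-0.429 -0.581 0.1 1.347 0.65;-0.429 -0.581 0.1 1.347 0.65;-0.429 -0.581 0.1 1.347 0.65;-0.429 -0.581 0.1 1.347 0.65' 40
python3 -c "
from h import *
delta(.4235,-.0825,.045,86)"
```

```text
t: 2.2
tcp_pos: [0.4229, -0.0808, 0.1539]
tool_rot: [0.731, 0.683, 0.0, 0.0]
force: [-0.1, -0.4, 0.0]
finger_gap: 0.647
gripper_force: 0.0
t 2.2 tcp [ 0.4229 -0.0808  0.1539] yaw 86.1 q6 -0.38 shift [-0.0016  0.0007  0.1089] turn 0.002 F [-0.1 -0.4  0. ] gap 0.647
```

```bash
python3 -m pendant '-0.0016 0.0007 0.04 0 0.65;-0.0016 0.0007 0.075 0 0.65;-0.0016 0.0007 0.095 0 0.65;-0.0016 0.0007 0.105 0 0.65;-0.0016 0.0007 0.109 0 0.65;-0.0016 0.0007 0.109 0 0.65;-0.0016 0.0007 0.109 0 0.3;-0.0016 0.0007 0.109 0 0.2;-0.0016 0.0007 0.109 0 0.2;-0.0016 0.0007 0.109 0 0.2;-0.0016 0.0007 0.109 0 0.2;-0.0016 0.0007 0.109 0 0.2' 40
python3 -c "
from h import *
delta(.4235,-.0825,.11)
s=eyes.snapshot('scene');cv2.imwrite('pics/g1.png',cv2.resize(s['pixels'][120:260,160:360,::-1],None,fx=4,fy=4))"
```

```text
t: 3.4
tcp_pos: [0.4244, -0.0839, 0.0454]
tool_rot: [0.731, 0.682, 0.0, 0.001]
force: [-0.0, 0.6, 6.2]
finger_gap: 0.342
gripper_force: 39.9
t 3.4 tcp [ 0.4244 -0.0839  0.0454] yaw 86.0 q6 -0.38 shift [ 0.0013 -0.0009 -0.0646] turn 0.0 F [-0.   0.6  6.2] gap 0.342
```

View pics/g1.png

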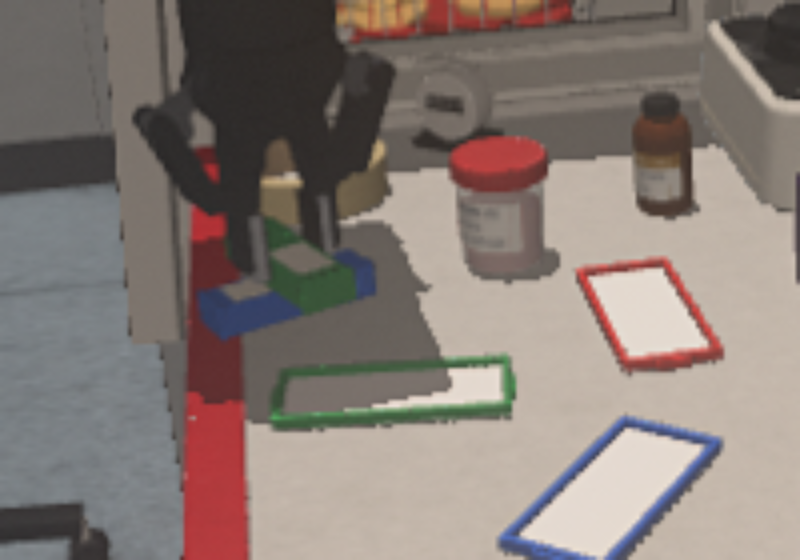

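The green case is gripped at (300,265) in the crop, still level on the blue one. Next I lift it and carry it over the green tray.

```bash
python3 -m pendant '0 0 -0.01 0 0.2;0 0 -0.03 0 0.2;0 0 -0.06 0 0.2;-0.02 0 -0.06 -0.1 0.2;-0.05 -0.003 -0.06 -0.25 0.2;-0.08 -0.005 -0.06 -0.4 0.2;-0.1 -0.007 -0.06 -0.55 0.2;-0.114 -0.008 -0.06 -0.7 0.2;-0.114 -0.008 -0.06 -0.85 0.2;-0.114 -0.008 -0.06 -0.995 0.2;-0.114 -0.008 -0.06 -0.995 0.2;-0.114 -0.008 -0.06 -0.995 0.2'
python3 -c "
from h import *
delta(.4084,-.1970,.0315,-37)
s=eyes.snapshot('scene');cv2.imwrite('pics/g2.png',cv2.resize(s['pixels'][120:260,160:360,::-1],None,fx=4,fy=4))
s=eyes.snapshot('top');print(rect(s,'blue',(212,212,268,268),.018,.006))"
```

```text
t: 4.65
tcp_pos: [0.4079, -0.1969, 0.1049]
tool_rot: [0.319, 0.948, -0.0, 0.0]
force: [-0.1, 0.1, -0.7]
finger_gap: 0.336
gripper_force: 39.8
t 4.7 tcp [ 0.4079 -0.1969  0.1049] yaw 142.8 q6 -1.62 shift [-0.0004  0.0002  0.0734] turn -0.003 F [-0.1  0.1 -0.7] gap 0.336
(array([ 0.3849, -0.0667, 10.4797,  4.3598, 47.0903]), 11)
```

View pics/g2.png

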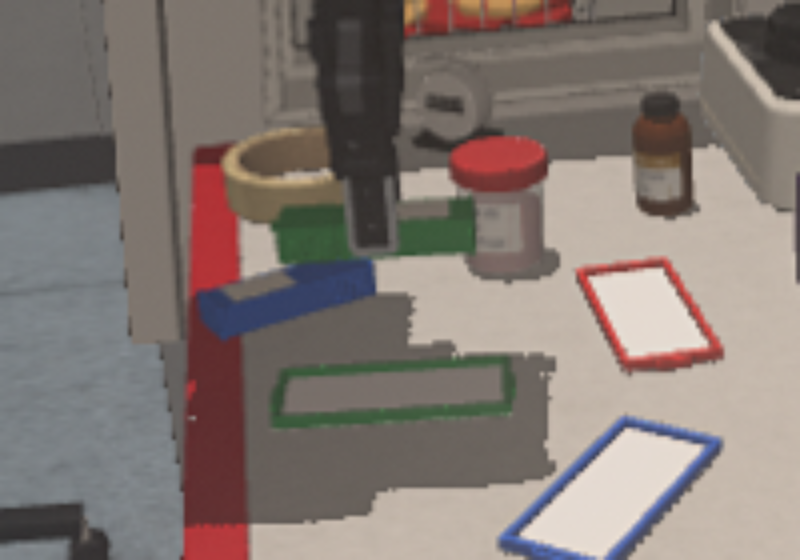

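The case hangs level at (375,230) in the crop, centred over the tray. Next I lower and release it.

```bash
python3 -m pendant '0 0 0.03 -0.003 0.2;0 0 0.055 -0.003 0.2;0 0 0.066 -0.003 0.2;0 0 0.07 -0.003 0.2;0 0 0.073 -0.003 0.2;0 0 0.074 -0.003 0.2;0 0 0.074 -0.003 0.2'
python3 -c "
from h import *
delta(.4084,-.1970,.0315,-37)"
```

```text
t: 5.45
tcp_pos: [0.4083, -0.1972, 0.0309]
tool_rot: [0.316, 0.949, -0.0, 0.001]
force: [-0.5, -1.0, -0.7]
finger_gap: 0.34
gripper_force: 39.8
t 5.5 tcp [ 0.4083 -0.1972  0.0309] yaw 143.2 q6 -1.63 shift [-0.      0.0002 -0.0006] turn 0.003 F [-0.5 -1.  -0.7] gap 0.34
```

```bash
python3 -m pendant '0 0 0.0008 0 0.2;0 0 0.0008 0 0.2;0 0 0.0008 0 0.4;0 0 0.0008 0 0.5;0 0 0.0008 0 0.5;0 0 -0.01 0 0.5;0 0 -0.04 0 0.6;0 0 -0.09 0 0.65;-0.0 0.15 -0.13 0 0.65;-0.0 0.2 -0.13 0 0.65;-0.0 0.2 -0.13 0 0.65;-0.0 0.2 -0.13 0 0.65;-0.0 0.2 -0.13 0 0.65'
python3 -c "
from h import *
s=eyes.snapshot('top');cv2.imwrite('pics/g3.png',s['pixels'][100:340,150:500,::-1].repeat(2,0).repeat(2,1))
print(rect(s,'blue',(212,212,268,268),.018,.006));print(rect(s,'green',(262,210,330,285),.021,.006))
delta(.4257,-.0812,.1,-7)"
```

```text
t: 6.75
tcp_pos: [0.5315, -0.033, 0.1626]
tool_rot: [0.313, 0.95, 0.001, 0.003]
force: [0.2, -0.4, -0.5]
finger_gap: 0.652
gripper_force: 0.0
(array([ 4.25800e-01, -8.09000e-02,  8.80170e+01,  3.00931e+01,
       -7.03330e+00]), 389)
(array([  0.4062,  -0.196 ,  89.3249,  27.4134, -37.5364]), 328)
t 6.8 tcp [ 0.5298 -0.0342  0.1618] yaw 143.5 q6 -1.21 shift [ 0.0559 -0.0998  0.0614] turn -0.515 F [-0.3  0.1 -1. ] gap 0.65
```

View pics/g3.png

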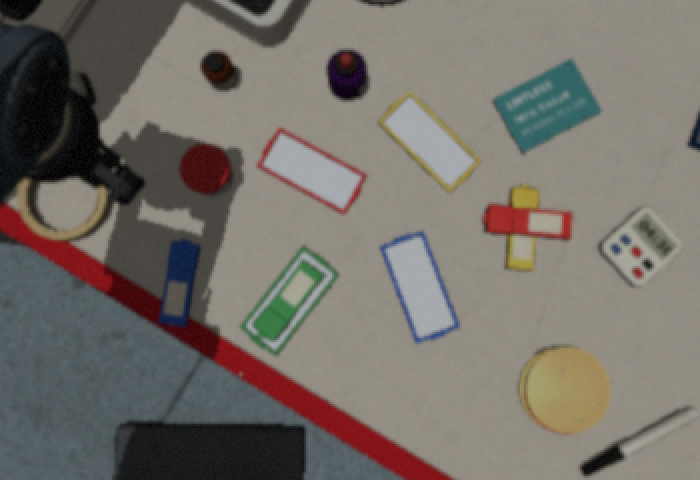

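The green case lies inside its tray at (290,300) in the crop, and the blue case is clear at (180,282). Next I grasp the blue one.

```bash
python3 -m pendant '0.02 -0.04 0 -0.1 0.65;0.04 -0.08 0 -0.2 0.65;0.056 -0.1 0 -0.35 0.65;0.056 -0.1 0.03 -0.515 0.65;0.056 -0.1 0.06 -0.515 0.65;0.056 -0.1 0.06 -0.515 0.65;0.056 -0.1 0.06 -0.515 0.65;0.056 -0.1 0.06 -0.515 0.65'
python3 -c "
from h import *
delta(.4257,-.0812,.027,-7)"
```

```text
t: 7.6
tcp_pos: [0.4233, -0.0838, 0.1013]
tool_rot: [0.064, 0.998, -0.0, 0.001]
force: [0.3, -0.5, -0.2]
finger_gap: 0.651
gripper_force: 0.0
t 7.6 tcp [ 0.4233 -0.0838  0.1013] yaw 172.6 q6 -1.9 shift [-0.0019  0.0029  0.0743] turn -0.006 F [ 0.3 -0.5 -0.2] gap 0.651
```

Carrying the blue case with this wrist orientation would exceed joint 6's range, so I turn the tool half round before grasping.

```bash
python3 -m pendant '-0.002 0.003 0 0.15 0.65;-0.002 0.003 0 0.3 0.65;-0.002 0.003 0 0.45 0.65;-0.002 0.003 0 0.6 0.65;-0.002 0.003 0 0.75 0.65;-0.002 0.003 0 0.9 0.65;-0.002 0.003 0 1.05 0.65;-0.002 0.003 0 1.2 0.65;-0.002 0.003 0 1.35 0.65;-0.002 0.003 0 1.5 0.65;-0.002 0.003 0 1.65 0.65;-0.002 0.003 0 1.8 0.65;-0.002 0.003 0 1.95 0.65;-0.002 0.003 0 2.1 0.65;-0.002 0.003 0 2.25 0.65;-0.002 0.003 0 2.4 0.65;-0.002 0.003 0 2.55 0.65;-0.002 0.003 0 2.7 0.65;-0.002 0.003 0 2.85 0.65;-0.002 0.003 0 3.0 0.65' && python3 -m pendant '0 0 0 0.136 0.65;0 0 0 0.136 0.65;0 0 0 0.136 0.65'
python3 -c "
from h import *
delta(.4257,-.0812,.027,-7)"
```

```text
t: 9.6
tcp_pos: [0.4262, -0.0808, 0.1018]
tool_rot: [1.0, 0.004, 0.001, 0.001]
force: [-0.2, -0.4, -0.4]
finger_gap: 0.651
gripper_force: 0.0
t: 9.9
tcp_pos: [0.426, -0.0808, 0.1013]
tool_rot: [0.998, -0.06, 0.001, 0.0]
force: [-0.9, -0.4, -0.8]
finger_gap: 0.648
gripper_force: 0.0
t 9.9 tcp [ 0.426  -0.0808  0.1013] yaw -6.8 q6 1.24 shift [-0.0003  0.0004  0.0743] turn 0.003 F [-0.9 -0.4 -0.8] gap 0.648
```

```bash
python3 -m pendant '0 0 0.03 0 0.65;0 0 0.055 0 0.65;0 0 0.067 0 0.65;0 0 0.072 0 0.65;0 0 0.074 0 0.65;0 0 0.074 0 0.65;0 0 0.074 0 0.3;0 0 0.074 0 0.2;0 0 0.074 0 0.2;0 0 0.074 0 0.2;0 0 0.074 0 0.2' && python3 -m pendant '0 0 -0.01 0 0.2;0 0 -0.04 0 0.2;0 0 -0.075 0 0.2;0 0 -0.075 0 0.2'
python3 -c "
from h import *
delta(.425,-.3353,.1,21.2)"
```

```text
t: 11.0
tcp_pos: [0.4258, -0.0808, 0.0271]
tool_rot: [0.998, -0.061, 0.001, 0.0]
force: [-0.4, 1.3, 6.0]
finger_gap: 0.338
gripper_force: 40.0
t: 11.4
tcp_pos: [0.4272, -0.0813, 0.1049]
tool_rot: [0.998, -0.061, 0.004, 0.001]
force: [0.3, -0.7, -0.2]
finger_gap: 0.337
gripper_force: 39.7
t 11.4 tcp [ 0.4272 -0.0813  0.1049] yaw -7.0 q6 1.25 shift [0.0286 0.2524 0.0057] turn -0.492 F [ 0.3 -0.7 -0.2] gap 0.337
```

```bash
python3 -m pendant '0.005 0.04 0 -0.05 0.2;0.01 0.08 0 -0.15 0.2;0.015 0.12 0 -0.25 0.2;0.02 0.16 0 -0.35 0.2;0.025 0.2 0 -0.45 0.2;0.0286 0.23 0 -0.492 0.2;0.0286 0.2524 0 -0.492 0.2;0.0286 0.2524 0 -0.492 0.2;0.0286 0.2524 0.0 -0.492 0.2;0.0286 0.2524 0.0 -0.492 0.2'
python3 -c "
from h import *
delta(.425,-.3353,.0303,21.2)
s=eyes.snapshot('scene');cv2.imwrite('pics/b2.png',cv2.resize(s['pixels'][150:290,220:420,::-1],None,fx=4,fy=4))"
```

```text
t: 12.4
tcp_pos: [0.4224, -0.3328, 0.1009]
tool_rot: [0.983, 0.184, -0.001, -0.001]
force: [0.5, 0.5, -0.4]
finger_gap: 0.337
gripper_force: 39.8
t 12.4 tcp [ 0.4224 -0.3328  0.1009] yaw 21.2 q6 0.32 shift [0.0015 0.0035 0.0706] turn 0.0 F [ 0.5  0.5 -0.4] gap 0.337
```

View pics/b2.png

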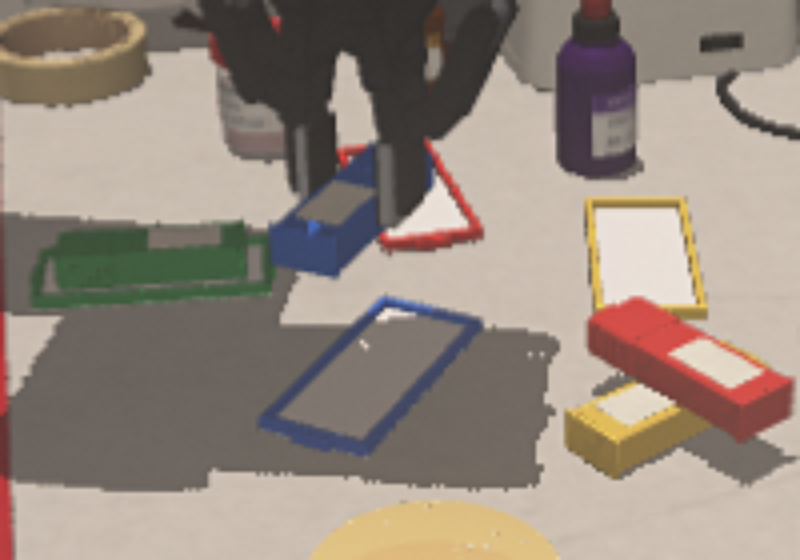

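The blue case is held level at (350,210) in the crop, above its tray at (370,375). I lower and release it, then rise.

```bash
python3 -m pendant '0.0015 0.0035 0.03 0 0.2;0.0015 0.0035 0.055 0 0.2;0.0015 0.0035 0.064 0 0.2;0.0015 0.0035 0.068 0 0.2;0.0015 0.0035 0.0695 0 0.2;0.0015 0.0035 0.0708 0 0.2;0.0015 0.0035 0.0708 0 0.2;0.0015 0.0035 0.0708 0 0.2;0.0015 0.0035 0.0708 0 0.4;0.0015 0.0035 0.0708 0 0.5;0.0015 0.0035 0.0708 0 0.5;0.0015 0.0035 0.06 0 0.5;0.0015 0.0035 0.03 0 0.6;0.0015 0.0035 -0.01 0 0.65;0.0015 0.0035 -0.06 0 0.65;0.0015 0.0035 -0.06 0 0.65'
python3 -c "
from h import *
delta(.4938,-.4450,.12,86)"
```

```text
t: 14.05
tcp_pos: [0.4286, -0.3405, 0.1681]
tool_rot: [0.983, 0.184, 0.004, 0.006]
force: [-0.2, -0.6, -0.3]
finger_gap: 0.651
gripper_force: 0.0
t 14.1 tcp [ 0.4286 -0.3405  0.1681] yaw 21.2 q6 0.33 shift [0.0228 0.1204 0.0499] turn -1.131 F [-0.2 -0.6 -0.3] gap 0.651
```

```bash
python3 -m pendant '0.005 0.04 0 -0.15 0.65;0.01 0.08 0 -0.3 0.65;0.0228 0.12 0 -0.45 0.65;0.0228 0.1204 0 -0.6 0.65;0.0228 0.1204 0 -0.75 0.65;0.0228 0.1204 0 -0.9 0.65;0.0228 0.1204 0.02 -1.05 0.65;0.0228 0.1204 0.05 -1.131 0.65;0.0228 0.1204 0.05 -1.131 0.65;0.0228 0.1204 0.05 -1.131 0.65'
python3 -c "
from h import *
delta(.4938,-.4450,.0455,86.1)"
```

```text
t: 15.05
tcp_pos: [0.4901, -0.4409, 0.111]
tool_rot: [0.732, 0.681, 0.0, -0.001]
force: [0.9, -0.8, 0.3]
finger_gap: 0.648
gripper_force: 0.0
t 15.1 tcp [ 0.4901 -0.4409  0.111 ] yaw 85.9 q6 -0.83 shift [-0.0039  0.004   0.0655] turn -0.004 F [ 0.9 -0.8  0.3] gap 0.648
```

```bash
python3 -m pendant '0 0 0 0 0.65;0 0 0 0 0.65'
python3 -c "
from h import *
delta(.4938,-.4450,.0455,86.1)"
```

```text
t: 15.25
tcp_pos: [0.4912, -0.4421, 0.113]
tool_rot: [0.732, 0.682, -0.0, 0.001]
force: [0.1, -0.1, 0.6]
finger_gap: 0.651
gripper_force: 0.0
t 15.2 tcp [ 0.4912 -0.4421  0.113 ] yaw 86.0 q6 -0.83 shift [-0.0025  0.0027  0.0675] turn -0.003 F [ 0.1 -0.1  0.6] gap 0.651
```

```bash
python3 -m pendant '-0.0025 0.0027 0.03 0 0.65;-0.0025 0.0027 0.05 0 0.65;-0.0025 0.0027 0.061 0 0.65;-0.0025 0.0027 0.066 0 0.65;-0.0025 0.0027 0.0675 0 0.65;-0.0025 0.0027 0.0675 0 0.65;-0.0025 0.0027 0.0675 0 0.65'
python3 -c "
from h import *
delta(.4938,-.4450,.0455,86.1)"
```

```text
t: 15.95
tcp_pos: [0.4935, -0.4446, 0.0449]
tool_rot: [0.731, 0.682, -0.0, 0.001]
force: [0.1, -0.0, 0.1]
finger_gap: 0.65
gripper_force: 0.0
t 15.9 tcp [ 0.4935 -0.4446  0.0449] yaw 86.0 q6 -0.83 shift [-0.0004  0.0003 -0.0006] turn -0.002 F [ 0.1 -0.   0.1] gap 0.65
```

```bash
python3 -m pendant '0 0 -0.0006 0 0.3;0 0 -0.0006 0 0.2;0 0 -0.0006 0 0.2;0 0 -0.0006 0 0.2;0 0 -0.0006 0 0.2;0 0 -0.0006 0 0.2;0 0 -0.01 0 0.2;0 0 -0.04 0 0.2;0 0 -0.075 0 0.2;0 0 -0.075 0 0.2;0 0 -0.075 0 0.2'
python3 -c "
from h import *
delta(.5484,-.2174,.12,62.1)"
```

```text
t: 17.05
tcp_pos: [0.4931, -0.4442, 0.1197]
tool_rot: [0.731, 0.682, -0.0, 0.001]
force: [0.4, -0.1, -1.5]
finger_gap: 0.334
gripper_force: 40.4
t 17.1 tcp [ 0.4931 -0.4442  0.1197] yaw 86.0 q6 -0.83 shift [ 0.2301  0.0393 -0.0005] turn 0.417 F [ 0.4 -0.1 -1.5] gap 0.334
```

```bash
python3 -m pendant '0.03 0.005 0 0.05 0.2;0.07 0.012 0 0.12 0.2;0.11 0.019 0 0.22 0.2;0.15 0.026 0 0.32 0.2;0.19 0.033 0 0.4 0.2;0.215 0.037 0 0.417 0.2;0.23 0.0393 0 0.417 0.2;0.23 0.0393 0 0.417 0.2;0.23 0.0393 0 0.417 0.2;0.23 0.0393 0 0.417 0.2;0.23 0.0393 0 0.417 0.2'
python3 -c "
from h import *
delta(.5484,-.2174,.0303,62.1)
s=eyes.snapshot('scene');cv2.imwrite('pics/r2.png',cv2.resize(s['pixels'][130:290,220:440,::-1],None,fx=3,fy=3))"
```

```text
t: 18.15
tcp_pos: [0.5481, -0.2189, 0.1187]
tool_rot: [0.857, 0.515, -0.0, 0.0]
force: [0.0, -0.5, -1.1]
finger_gap: 0.337
gripper_force: 40.4
t 18.1 tcp [ 0.5481 -0.2189  0.1187] yaw 62.0 q6 -0.08 shift [ 0.0015 -0.0005  0.0884] turn -0.002 F [ 0.  -0.5 -1.1] gap 0.337
```

View pics/r2.png

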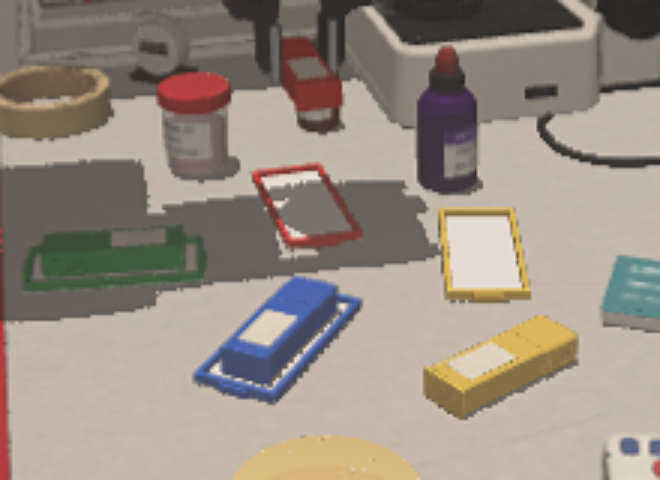

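The red case hangs level at (310,75) in the crop and the blue case sits in its tray at (280,330). Next I lower the red one.

```bash
python3 -m pendant '0.0015 0 0.04 0 0.2;0.0015 0 0.065 0 0.2;0.0015 0 0.079 0 0.2;0.0015 0 0.085 0 0.2;0.0015 0 0.088 0 0.2;0.0015 0 0.0885 0 0.2;0.0015 0 0.0885 0 0.2;0.0015 0 0.0885 0 0.2'
python3 -c "
from h import *
delta(.5484,-.2174,.0303,62.1)"
```

```text
t: 19.0
tcp_pos: [0.5496, -0.2163, 0.0313]
tool_rot: [0.857, 0.516, 0.0, 0.001]
force: [0.2, 0.3, 0.1]
finger_gap: 0.338
gripper_force: 40.3
t 19.0 tcp [ 0.5496 -0.2163  0.0313] yaw 62.1 q6 -0.08 shift [-0.0015 -0.0006  0.001 ] turn 0.0 F [0.2 0.3 0.1] gap 0.338
```

```bash
python3 -m pendant '-0.001 0 0.0008 0 0.2;-0.001 0 0.0013 0 0.2;-0.001 0 0.0013 0 0.4;-0.001 0 0.0013 0 0.5;-0.001 0 0.0013 0 0.5;-0.001 0 -0.01 0 0.5;-0.001 0 -0.04 0 0.6;-0.001 0 -0.08 0 0.65;-0.001 0 -0.12 0 0.65;-0.001 0 -0.12 0 0.65;-0.001 0 -0.12 0 0.65'
python3 -c "
from h import *
s=eyes.snapshot('top')
print(rect(s,'yellow',(388,188,442,240),.018,.006),rect(s,'blue',(332,210,388,278),.021,.004))
delta(.4889,-.4432,.15,-3.8)"
```

```text
t: 20.1
tcp_pos: [0.549, -0.2172, 0.1521]
tool_rot: [0.857, 0.516, 0.001, 0.001]
force: [0.2, -0.1, -0.5]
finger_gap: 0.65
gripper_force: 0.0
(array([ 0.4887, -0.4442, 88.8282, 30.5889, -3.5328]), 417) (array([ 0.4254, -0.3356, 88.8152, 28.8862, 20.4812]), 370)
t 20.1 tcp [ 0.5482 -0.2167  0.1506] yaw 62.1 q6 -0.08 shift [-0.2279  0.0536  0.0006] turn 1.15 F [-0.6  0.5 -1. ] gap 0.647
```

```bash
python3 -m pendant '-0.03 0.007 0 0.05 0.65;-0.07 0.016 0 0.15 0.65;-0.11 0.026 0 0.3 0.65;-0.15 0.035 0 0.45 0.65;-0.19 0.045 0 0.6 0.65;-0.215 0.05 0 0.75 0.65;-0.228 0.0536 0 0.9 0.65;-0.228 0.0536 0 1.05 0.65;-0.228 0.0536 0.03 1.15 0.65;-0.228 0.0536 0.05 1.15 0.65;-0.228 0.0536 0.05 1.15 0.65;-0.228 0.0536 0.05 1.15 0.65;-0.228 0.0536 0.05 1.15 0.65'
python3 -c "
from h import *
delta(.4887,-.4442,.027,-3.6)"
```

```text
t: 21.45
tcp_pos: [0.4895, -0.4438, 0.1007]
tool_rot: [0.999, -0.033, 0.0, 0.0]
force: [-0.5, -0.8, -0.7]
finger_gap: 0.651
gripper_force: 0.0
t 21.4 tcp [ 0.4895 -0.4438  0.1007] yaw -3.8 q6 0.73 shift [-0.0009  0.0004  0.0737] turn -0.003 F [-0.5 -0.8 -0.7] gap 0.651
```

```bash
python3 -m pendant '-0.001 0 0.03 0 0.65;-0.001 0 0.055 0 0.65;-0.001 0 0.067 0 0.65;-0.001 0 0.072 0 0.65;-0.001 0 0.0737 0 0.65;-0.001 0 0.0737 0 0.65;-0.001 0 0.0737 0 0.3;-0.001 0 0.0737 0 0.2;-0.001 0 0.0737 0 0.2;-0.001 0 0.0737 0 0.2;-0.001 0 0.0737 0 0.2' && python3 -m pendant '0 0 -0.01 0 0.2;0 0 -0.04 0 0.2;0 0 -0.08 0 0.2;0 0 -0.08 0 0.2;0 0 -0.08 0 0.2'
python3 -c "
from h import *
delta(.5832,-.3449,.107,45.4)"
```

```text
t: 22.55
tcp_pos: [0.4888, -0.4442, 0.0279]
tool_rot: [0.999, -0.033, 0.001, 0.001]
force: [-0.8, -0.4, 5.7]
finger_gap: 0.34
gripper_force: 40.9
t: 23.05
tcp_pos: [0.4885, -0.4437, 0.108]
tool_rot: [0.999, -0.033, 0.001, 0.001]
force: [-0.1, 0.5, -0.9]
finger_gap: 0.337
gripper_force: 40.2
t 23.1 tcp [ 0.4885 -0.4437  0.108 ] yaw -3.8 q6 0.73 shift [ 0.088  -0.1049  0.001 ] turn -0.859 F [-0.1  0.5 -0.9] gap 0.337
```

```bash
python3 -m pendant '0.02 -0.02 0 -0.1 0.2;0.04 -0.05 0 -0.25 0.2;0.06 -0.075 0 -0.4 0.2;0.08 -0.095 0 -0.55 0.2;0.088 -0.105 0 -0.7 0.2;0.088 -0.105 0 -0.82 0.2;0.088 -0.105 0 -0.859 0.2;0.088 -0.105 0 -0.859 0.2;0.088 -0.105 0 -0.859 0.2;0.088 -0.105 0 -0.859 0.2'
python3 -c "
from h import *
delta(.5832,-.3449,.031,45.4)"
```

```text
t: 24.05
tcp_pos: [0.5825, -0.3443, 0.1058]
tool_rot: [0.923, 0.386, -0.0, -0.001]
force: [0.0, -0.5, -0.2]
finger_gap: 0.338
gripper_force: 40.2
t 24.1 tcp [ 0.5825 -0.3443  0.1058] yaw 45.4 q6 0.08 shift [0.0001 0.0011 0.0748] turn -0.001 F [ 0.  -0.5 -0.2] gap 0.338
```

```bash
python3 -m pendant '0 0.0008 0.03 0 0.2;0 0.0008 0.055 0 0.2;0 0.0008 0.067 0 0.2;0 0.0008 0.072 0 0.2;0 0.0008 0.0745 0 0.2;0 0.0008 0.0752 0 0.2;0 0.0008 0.0752 0 0.2;0 0.0008 0.0752 0 0.2'
python3 -c "
from h import *
delta(.5832,-.3449,.0307,45.4)"
```

```text
t: 24.85
tcp_pos: [0.5841, -0.3454, 0.0325]
tool_rot: [0.922, 0.386, 0.0, 0.001]
force: [0.1, 0.0, -0.3]
finger_gap: 0.34
gripper_force: 40.2
t 24.9 tcp [ 0.5841 -0.3454  0.0325] yaw 45.4 q6 0.08 shift [-0.0002 -0.001   0.0018] turn 0.0 F [ 0.1  0.  -0.3] gap 0.34
```

```bash
python3 -m pendant '0 -0.0006 0.001 0 0.2;0 -0.0006 0.0018 0 0.2;0 -0.0006 0.0018 0 0.2;0 -0.0006 0.0018 0 0.4;0 -0.0006 0.0018 0 0.5;0 -0.0006 0.0018 0 0.5;0 -0.0006 -0.01 0 0.5;0 -0.0006 -0.04 0 0.6;0 -0.0006 -0.08 0 0.65;0 0 -0.12 0 0.65;-0.1 0.1 -0.15 0 0.65;-0.1 0.1 -0.15 0 0.65;-0.1 0.1 -0.15 0 0.65;-0.1 0.1 -0.15 0 0.65;-0.1 0.1 -0.15 0 0.65;-0.1 0.1 -0.15 0 0.65'
python3 - <<'E'
from h import *
s=eyes.snapshot('top');cv2.imwrite('pics/f1.png',s['pixels'][100:300,180:480,::-1].repeat(2,0).repeat(2,1))
s2=eyes.snapshot('scene');cv2.imwrite('pics/f2.png',cv2.resize(s2['pixels'][140:290,200:440,::-1],None,fx=3,fy=3))
P=cloud(s)
for c,w in dict(red=(275,158,338,210),yellow=(336,143,392,198),green=(268,218,324,282),blue=(336,212,384,275)).items():
    try:
        r=rect(s,c,w,.021,.005)
        a=np.radians(r[0][4]);d=P[...,:2]-r[0][:2]; l=d@[np.cos(a),np.sin(a)]; t=d@[-np.sin(a),np.cos(a)]
        k=(abs(l)<38)&(abs(l)<.038)&(abs(t)<.01); A=np.c_[l[k],t[k],np.ones(k.sum())]; print(c,r,"height/slopes",np.linalg.lstsq(A,P[...,2][k],rcond=None)[0].round(4))
    except Exception as e: print(c,e)
E
```

```text
t: 26.45
tcp_pos: [0.5843, -0.4849, 0.181]
tool_rot: [0.922, 0.386, -0.0, -0.001]
force: [1.7, -0.2, -0.3]
finger_gap: 0.651
gripper_force: 0.0
red (array([ 0.5525, -0.208 , 66.2314, 28.9475, 64.0759]), 284) height/slopes [-0.0766 -0.0306  0.0206]
yellow (array([  0.6114,  -0.3137,  26.6165,  10.4603, -51.7953]), 48) height/slopes [ 0.0485 -1.0264  0.0108]
green OpenCV(4.12.0) /io/opencv/modules/calib3d/src/undistort.dispatch.cpp:347: error: (-215:Assertion failed) CV_IS_MAT(_src) && CV_IS_MAT(_dst) && (_src->rows == 1 || _src->cols == 1) && (_dst->rows == 1 || _dst->cols == 1) && _src->cols + _src->rows - 1 == _dst->rows + _dst->cols - 1 && (CV_MAT_TYPE(_src->type) == CV_32FC2 || CV_MAT_TYPE(_src->type) == CV_64FC2) && (CV_MAT_TYPE(_dst->type) == CV_32FC2 || CV_MAT_TYPE(_dst->type) == CV_64FC2) in function 'cvUndistortPointsInternal'

blue OpenCV(4.12.0) /io/opencv/modules/calib3d/src/undistort.dispatch.cpp:347: error: (-215:Assertion failed) CV_IS_MAT(_src) && CV_IS_MAT(_dst) && (_src->rows == 1 || _src->cols == 1) && (_dst->rows == 1 || _dst->cols == 1) && _src->cols + _src->rows - 1 == _dst->rows + _dst->cols - 1 && (CV_MAT_TYPE(_src->type) == CV_32FC2 || CV_MAT_TYPE(_src->type) == CV_64FC2) && (CV_MAT_TYPE(_dst->type) == CV_32FC2 || CV_MAT_TYPE(_dst->type) == CV_64FC2) in function 'cvUndistortPointsInternal'
```

View pics/f1.png

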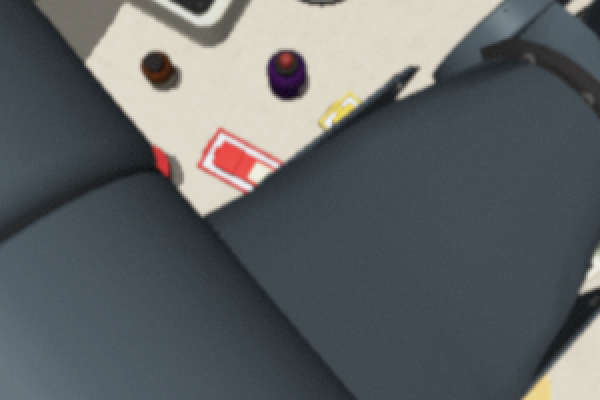

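View pics/f2.png

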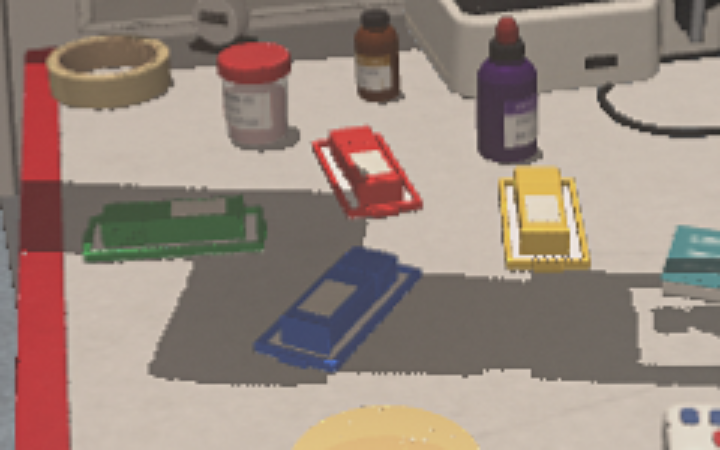

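All four cases appear inside their trays in the scene view: red (365,165), yellow (540,215), green (175,225) and blue (340,305). The arm blocks the top view at most of the trays, so I clear it and check.

```bash
python3 -m pendant '0.02 -0.044 -0.05 0 0.65;0.04 -0.088 -0.05 0 0.65;0.06 -0.132 -0.05 0 0.65;0.08 -0.176 -0.05 0 0.65;0.1 -0.22 -0.05 0 0.65;0.12 -0.264 -0.05 0 0.65;0.14 -0.308 -0.05 0 0.65;0.16 -0.352 -0.05 0 0.65;0.18 -0.396 -0.05 0 0.65;0.2 -0.44 -0.05 0 0.65;0.2 -0.44 -0.05 0 0.65;0.2 -0.44 -0.05 0 0.65;0.2 -0.44 -0.05 0 0.65'
python3 - <<'E'
from h import *
s=eyes.snapshot('top');cv2.imwrite('pics/f3.png',s['pixels'][100:300,180:480,::-1].repeat(2,0).repeat(2,1))
P=cloud(s)
for c,w in dict(red=(275,158,338,210),yellow=(336,143,392,198),green=(268,218,324,282),blue=(336,212,384,275)).items():
    try:
        r=rect(s,c,w,.021,.004); a=np.radians(r[0][4]);d=P[...,:2]-r[0][:2]; l=d@[np.cos(a),np.sin(a)]; t=d@[-np.sin(a),np.cos(a)]
        k=(abs(l)<.038)&(abs(t)<.01); A=np.c_[l[k],t[k],np.ones(k.sum())]; print(c,r,"slopes/height",np.linalg.lstsq(A,P[...,2][k],rcond=None)[0].round(4))
    except Exception as e: print(c,"hidden")
for n,u,v in [("jar",253,185),("bottle",323,136)]: print(n,P[v,u].round(3))
E
```

```text
t: 27.85
tcp_pos: [0.4124, -0.0354, 0.2318]
tool_rot: [0.922, 0.386, 0.001, 0.001]
force: [0.8, -0.8, -0.0]
finger_gap: 0.65
gripper_force: 0.0
red (array([ 0.547 , -0.2186, 90.1139, 29.0606, 63.3498]), 390) slopes/height [ 0.0003 -0.0036  0.0212]
yellow (array([ 0.5829, -0.342 , 89.9636, 29.42  , 45.1336]), 377) slopes/height [ 0.0005 -0.0095  0.0213]
green (array([  0.4066,  -0.1963,  88.3248,  27.4134, -37.5364]), 318) slopes/height [ 0.     -0.0052  0.0212]
blue (array([ 0.426 , -0.3364, 89.2341, 29.0306, 22.1567]), 366) slopes/height [-0.0012  0.0254  0.0212]
jar [ 0.537 -0.114  0.063]
bottle [ 0.637 -0.254  0.081]
```

View pics/f3.png

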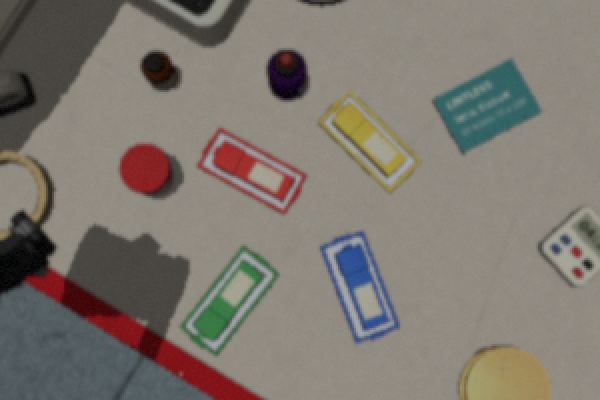

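All four cases lie flat (tops at 21 mm, level) inside their rims with labels up: red (252,170), yellow (370,143), green (230,300) and blue (360,287). The jar and bottle have not moved.

```bash
python3 -c "
from station import job
print(job.sign_off())"
```

```text
the job is handed in; nothing more can be done
None
```

All four cases lie flat, label up, in the trays of their own colours, the jar and bottle have not moved, and the job was handed in at about 28 s of robot time (limit 88 s).

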